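# Flip the drying marker in the violin workshop

### The arm

A 6-joint arm with a two-finger parallel gripper is mounted at the origin on the work surface. World frame = base frame: x ahead of the robot, y to its left, z up, the work surface at z = 0. Lengths are in m, angles in rad, forces in N, time in s.
With the tool pointing down it reaches from about 0.275 to 0.75 m from the base axis. Payload 10.2 kg.
Tool frame: the origin (TCP) lies on the centre line of the jaws, within the pads' length; the fingertips stand 19 mm ahead of it and the grasp point (between the pads) is the TCP; z points along the fingers, x is the direction in which the jaws open and shut, and the axes are right-handed (so a half turn about z gives the same grasp; the last joint's range is limited). The gripper opens to 85 mm and grips with 20 to 120 N. Pads are 22 mm wide; open, the fingers measure 114 mm over their backs; the gripper's body (76 mm by 85 mm) begins 54 mm behind the grasp point. The pads swing forward as they close: fully open they stand 13 mm farther back than shut.
Start: joints at [1.076, 0.313, 1.498, -0, 1.331, -0.223], TCP at [0.141, 0.506, 0.25] pointing down, gripper open.
Joint ranges: [-2.94, 2.94], [-0.97, 2.17], [0.19, 2.56], [-1.23, 4.37], [0.02, 3.11], [-2.88, 2.88]. Speed limits (rad/s): [2.39, 2.39, 3.01, 3.14, 3.14, 3.14].

### API

Orientations are given as a unit quaternion [w, x, y, z].
In Python, from cell import manip gives the robot as it stands. The module is installed in compiled form; this text tells all that it offers.
- The arm moves only by the tool step_arm, never from a script. Its argument "rows" is a list of rows, each a list of 2 entries, a list of its own where there are three numbers: the shift along the tool's x, y, z in m, then the turn, a rotation vector about the tool's x, y, z in rad. In form: [[[dx, dy, dz], [rx, ry, rz]], ...]. A call has 1 to 10 rows; each row is the pose to reach, as a shift and turn from the pose commanded when the call began, along the tool's axes at that moment; what a row does not reach only later rows make up. A row lasts 1/12 s, in which the tool goes at most 41.7 mm and 7.16 degrees, less where a joint would pass 70% of its speed; a pose out of reach is approached as far as the arm can. A call with a gripper value outside its range is refused whole. "gripper" is the finger opening in m, from 0 to 0.0854, set as the call begins (left out, the last holds). The fingers move at their own pace and stop on an object; "force" is the grip in N (left out, the last holds). Time passes only in rows, so rows that repeat a pose let the fingers close. It gives the time, the measured TCP pose, the force and the opening at its end, in the units of the state.
- manip.sense(): the state, without advancing time (a new reading comes with each control period).
- manip.capture(name): name is "side" or "top"; returns the picture (420x560x3 uint8, blue, green, red); there is no depth.
- manip.camera_info(name): a dict with "fx", "fy", "cx", "cy" (pixels), "T" (4x4, takes a point from camera to world coordinates). Camera axes: x right, y down, z forward; pixel columns grow to the right and rows downward; lengths in m; the calibration is good to about 2 mm. A picture is of the moment at which its call begins. camera_info takes no time and is no camera call.
- manip.sign_off(): hands the job in, once; it reports no verdict.
The state is a dict: "t": time; "joint_positions": joint angles; "joint_vel": joint speeds; "tau": joint torques, N m; "eef_pos": TCP position; "ee_rot": TCP orientation; "contact_force": force on the tool from outside, world axes, zero at the start; "moment": the same for the moment, N m; "grip_width": finger opening in m.
Only numpy, scipy, OpenCV 4.12 (cv2) and the standard library are available. Lean on these libraries where they do the work, as an engineer would, in place of code of your own. Each camera call takes 0.05 s, during which the arm holds its last target.

### The job

The varnish on this job is dry, so turn its marker over: with a fingertip, push the round-ended wooden paddle up and over its hinge, without flinging it, until it lies fully flat on the far side of its stand and shows its ring face instead of its cross face. Do not lift, shift or tip the stand; leave the square-ended marker, the varnish jar, the spool clamp and the gouge as they are, and finish clear of everything.

Things in the scene. Friction and masses are not known exactly. Their poses are not given: they have to be found in the camera images.
- round_stand: Loose, free-standing 1.8 kg stand of the round-ended paddle. Origin: centre of the underside of its steel foot (190 mm along x, 120 along y, 14 thick), straight below the hinge, which is 95 mm up and runs along y. At the start the paddle lies on the -x side (roughly the robot's side); it has to end on the +x side. 12 mm rest pegs at x = -40 and +40 mm reach to just under the lying paddle.
- round_hinge (a point): Middle of the hinge axis of the round-ended paddle, 95 mm above the stand's underside; axes as the stand's (z up, hinge along y). The paddle turns between two wooden cheeks, 28 mm along x, inner faces 92 mm apart, that rise 16 mm above the axis.
- round_paddle (a joint): Hinge angle, rad: 0 = lying level on the stand's -x side, cross face up; 1.57 = upright; 3.14 = level on the +x side, ring face up (end stop). Starts at 0 to 0.25. Stiff by friction (0.07 N m, about 1 N at the free end): stays where it is left. The wooden paddle, about 60 g, is 80 mm wide, 8 thick, 80 from axis to half-round free end; below the level end are 77 mm of free air above the foot.
- round_edge (a point): Outermost point of the round-ended paddle's free end, on the paddle's centre line, half-way through its thickness, 80 mm from the hinge axis; its own x points along the paddle from the free end towards the hinge.
- square_stand: The other marker stand, of the same build and size, with the paddle that ends square; to be left alone. Origin: centre of the underside of its foot. The two stands may stand either way round, left or right.
- square_edge (a point): Middle of the free end of the square-ended paddle (80 mm wide, 80 mm long, 8 mm thick).
- varnish: Bystander: amber glass varnish jar, 48 mm across, 85 mm tall. Origin: centre of its underside.
- clamp: Bystander: upright wooden spool clamp, 32 mm across, 80 mm tall. Origin: centre of its underside.
- gouge: Bystander: gouge lying on the bench, 242 mm long with a 26 mm thick wooden handle. Origin: on the bench below the brass collar, handle to its -x, blade to its +x.
Mind the look-alikes: they are no part of the job. What is shaped like the round_stand but purple is not meant.

How it is judged:
By the outcome, as a careful person would: the job done as asked, in the order asked, and still so for the second after the job is handed in, with the robot touching nothing.
It also fails if it takes over 35 s, if anything falls off the work surface, if the arm or the gripper's body presses on something with over 40 N, if the wrist force passes 120 N, or if a joint passes its speed limit or range.

## Working session

There is one attempt and no reset: what is moved stays moved. The work goes in short steps, Python scripts to look and compute and a tool call to move; the robot and the scene stay as the last step left them, time stands still between calls to the robot, and variables do not carry over. Pictures are saved under pics/ and viewed, and the job is handed in when it is done.

Besides the shell and the picture viewer there is one more tool, called in YAML: its name, and indented under it one key for each argument. step_arm: Moves the arm, as the interface text tells. Its arguments: {"type":"object","properties":{"rows":{"type":"array","items":{"type":"array"}},"gripper":{"type":"number"},"force":{"type":"number"}},"required":["rows"]}

```bash
mkdir -p pics; python3 - <<'E'
from cell import manip
import cv2,numpy as np
for n in("side","top"):
    im=manip.capture(n); cv2.imwrite(f"pics/{n}0.png",im); c=manip.camera_info(n); print(n,c["fx"],c["fy"],c["cx"],c["cy"]);print(np.round(c["T"],4).tolist())
s=manip.sense(); print({k:np.round(v,3).tolist() for k,v in s.items()})
E
```

```text
side 458.6749409870839 458.6749409870839 281.88064179640577 208.6932984939705
[[-0.9886, -0.0961, 0.1162, 0.4244], [-0.1495, 0.7256, -0.6716, 0.8235], [-0.0198, -0.6813, -0.7317, 0.993], [0.0, 0.0, 0.0, 1.0]]
top 399.7071597756684 399.7071597756684 276.1798695640417 211.6100151154365
[[0.0279, -0.9801, 0.1968, 0.3154], [-0.9996, -0.0283, 0.0005, -0.0175], [0.0051, -0.1967, -0.9805, 1.2783], [0.0, 0.0, 0.0, 1.0]]
{'t': 0.1, 'joint_positions': [1.076, 0.313, 1.498, -0.0, 1.331, -0.223], 'joint_vel': [0.002, -0.001, -0.002, 0.002, 0.001, -0.003], 'tau': [0.004, -41.29, -26.014, -0.0, 0.003, 0.0], 'eef_pos': [0.141, 0.506, 0.25], 'ee_rot': [0.0, 0.796, 0.605, -0.0], 'contact_force': [-0.318, -0.404, -0.85], 'moment': [-0.01, 0.001, -0.072], 'grip_width': 0.085}
```

View pics/side0.png

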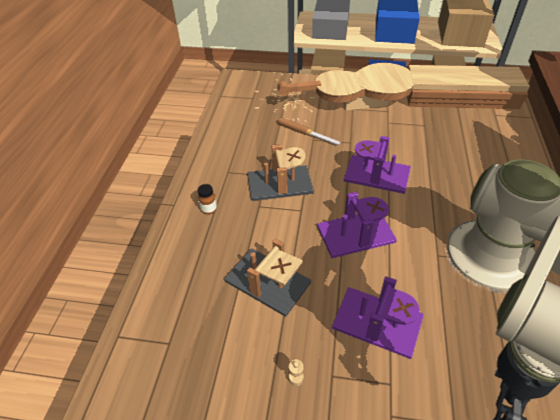

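View pics/top0.png

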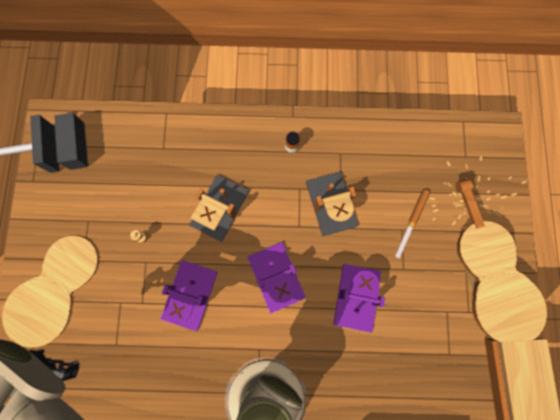

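The wooden candidates are at top (215,210), with a square end, and top (335,203), with a round end. The three purple stands, at (188,297), (276,278) and (360,297), are decoys. I'll enlarge to confirm.

```bash
python3 - <<'E'
import cv2
a=cv2.imread("pics/top0.png")[160:250,290:410]; cv2.imwrite("pics/t1.png",cv2.resize(a,(792,594),interpolation=cv2.INTER_CUBIC))
a=cv2.imread("pics/side0.png")[135:210,235:335]; cv2.imwrite("pics/s1.png",cv2.resize(a,(800,600),interpolation=cv2.INTER_CUBIC))
E
```

```text
(no output)
```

View pics/t1.png

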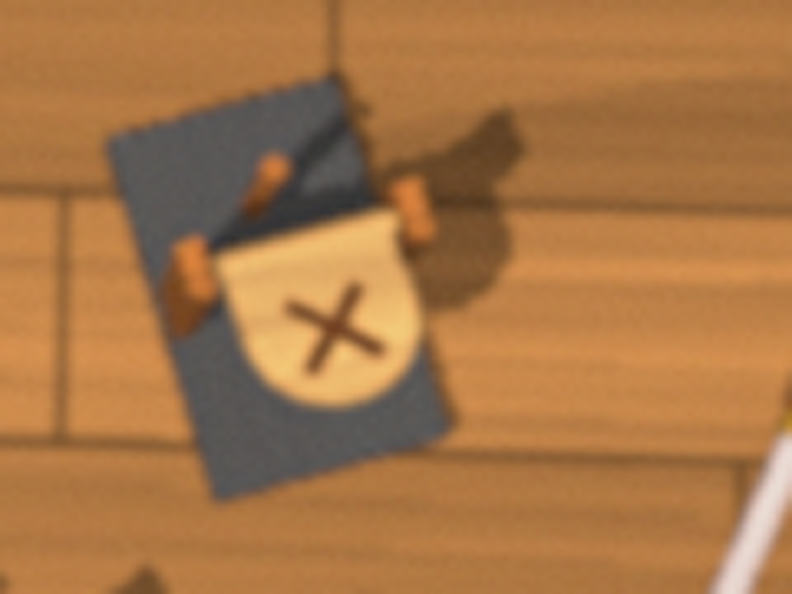

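View pics/s1.png

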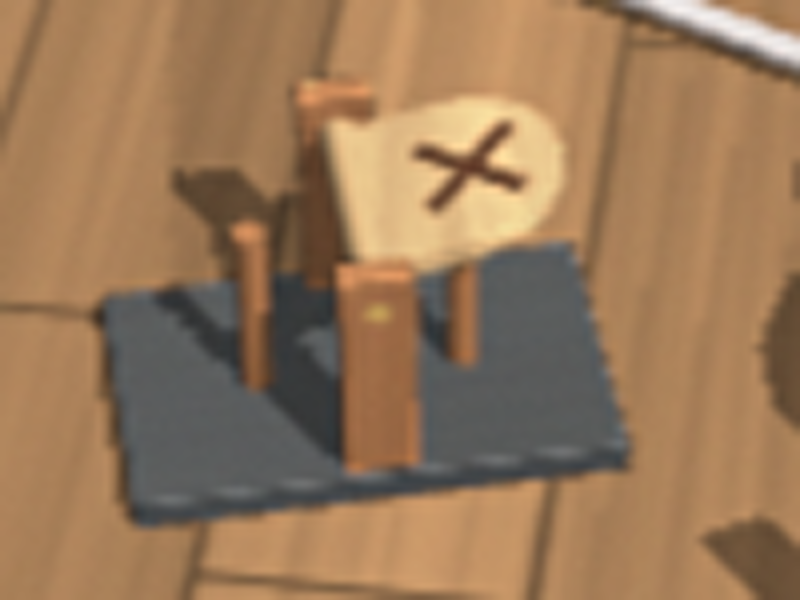

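The stand at top (335,203) / side (280,175) has the steel foot and the half-round paddle, so it is the target. Next I fit its pose.

```bash
cat > h.py <<'E'
from cell import manip
import numpy as np, cv2
from scipy.optimize import least_squares
def proj(n,P):
    c=manip.camera_info(n);T=np.array(c["T"]);p=(np.atleast_2d(P)-T[:3,3])@T[:3,:3]
    return np.c_[c["fx"]*p[:,0]/p[:,2]+c["cx"],c["fy"]*p[:,1]/p[:,2]+c["cy"]]
def ray(n,uv,z):
    c=manip.camera_info(n);T=np.array(c["T"]);d=T[:3,:3]@[(uv[0]-c["cx"])/c["fx"],(uv[1]-c["cy"])/c["fy"],1]
    return T[:3,3]+d*(z-T[2,3])/d[2]
def W(q,P):
    c,s=np.cos(q[2]),np.sin(q[2]);P=np.atleast_2d(P);return np.c_[q[0]+c*P[:,0]-s*P[:,1],q[1]+s*P[:,0]+c*P[:,1],P[:,2]]
E
python3 - <<'E'
from h import *
# order: +x+y, +x-y, -x-y, -x+y
F=np.array([[.095,.06,.014],[.095,-.06,.014],[-.095,-.06,.014],[-.095,.06,.014]])
t=np.array([[108,140],[335,77],[455,425],[215,500]])/6.6+[290,160]
s=np.array([[135,505],[105,300],[570,245],[625,448]])/8+[235,135]
for n,u in(("top",t),("side",s)):
    print(n,np.round([ray(n,x,.014)for x in u],3).tolist())
r=least_squares(lambda q:np.r_[(proj("top",W(q,F))-t).ravel(),(proj("side",W(q,F))-s).ravel()],[.5,-.15,0.2])
q=r.x;print(q,np.round(r.fun.reshape(-1,2),1).tolist()); np.save("q.npy",q)
# paddle angle
tip_t=np.array([330,408])/6.6+[290,160]; tip_s=np.array([566,165])/8+[235,135]
for a in np.arange(0,.3,.05):
    th=np.linspace(-np.pi/2,np.pi/2,31); r_=np.c_[.04+.04*np.cos(th),.04*np.sin(th)]
    out=[]
    for h in(.004,-.004):
        P=np.c_[-r_[:,0]*np.cos(a)-h*-np.sin(a)*-1*0, r_[:,1], .095+r_[:,0]*np.sin(a)+h]
        out+= [np.round(proj("top",W(q,P))[:,1].max()*6.6-160*6.6),np.round(proj("side",W(q,P))[:,0].max()*8-235*8),np.round(proj("side",W(q,P))[:,1].min()*8-135*8)]
    print(a,out)
P=np.array([[0,.054,.111],[0,-.054,.111]])
print(proj("top",W(q,P))*6.6-[290*6.6,160*6.6],proj("side",W(q,P))*8-[235*8,135*8])
for n,z,l in(("top",0.085,(292,135)),):print("jar",ray(n,l,z))
print("clamp",ray("top",(138,236),.06)); print("square",ray("top",(219,207),.014))
E
```

```text
top [[0.674, -0.113, 0.014], [0.709, -0.226, 0.014], [0.535, -0.284, 0.014], [0.495, -0.167, 0.014]]
side [[0.675, -0.106, 0.014], [0.709, -0.215, 0.014], [0.531, -0.271, 0.014], [0.497, -0.16, 0.014]]
[ 0.60346737 -0.19421791  0.30495119] [[-1.4, -0.8], [-0.9, -0.8], [-1.1, 1.2], [-0.5, 0.0], [-0.1, -0.6], [-0.5, -1.7], [0.3, -1.9], [1.0, -1.3]]
0.0 [np.float64(410.0), np.float64(570.0), np.float64(112.0), np.float64(413.0), np.float64(570.0), np.float64(128.0)]
0.05 [np.float64(409.0), np.float64(570.0), np.float64(107.0), np.float64(412.0), np.float64(570.0), np.float64(123.0)]
0.1 [np.float64(406.0), np.float64(569.0), np.float64(102.0), np.float64(410.0), np.float64(569.0), np.float64(118.0)]
0.15000000000000002 [np.float64(404.0), np.float64(568.0), np.float64(96.0), np.float64(407.0), np.float64(568.0), np.float64(113.0)]
0.2 [np.float64(401.0), np.float64(567.0), np.float64(91.0), np.float64(404.0), np.float64(566.0), np.float64(107.0)]
0.25 [np.float64(398.0), np.float64(564.0), np.float64(85.0), np.float64(401.0), np.float64(564.0), np.float64(102.0)]
[[187.91083391 267.41661827]
 [414.00082432 204.57799154]] [[377.60255306 265.84410735]
 [333.37772783  76.74554503]]
jar [ 0.80376263 -0.06013706  0.085     ]
clamp [0.47145768 0.40439652 0.06      ]
square [0.57901181 0.16820055 0.014     ]
```

The fit is consistent: foot corners agree to about 2 px, and the cheek tops predicted at z=0.111 match. The stand is at (0.603, -0.194) with yaw 0.305, and the paddle at about 0.1 rad. Now I close the fingers and move to a staging pose.

step_arm:
  rows:
    - [[-0.3, 0.435, 0], [0, 0, 0.7]]
    - [[-0.3, 0.435, 0], [0, 0, 0.7]]
    - [[-0.3, 0.435, 0], [0, 0, 0.7]]
    - [[-0.3, 0.435, 0], [0, 0, 0.7]]
    - [[-0.3, 0.435, 0], [0, 0, 0.7]]
    - [[-0.3, 0.435, 0], [0, 0, 1.3]]
    - [[-0.3, 0.435, 0], [0, 0, 1.3]]
    - [[-0.3, 0.435, 0], [0, 0, 1.3]]
    - [[-0.3, 0.435, 0], [0, 0, 1.3]]
    - [[-0.3, 0.435, 0], [0, 0, 1.3]]
  gripper: 0
  force: 40

```text
t: 0.93
eef_pos: [0.4086, 0.1839, 0.2502]
ee_rot: [-0.0, 1.0, 0.021, -0.0]
contact_force: [1.0, 0.5, -0.4]
grip_width: 0.0001
```

```bash
cat >> h.py <<'E'
from scipy.spatial.transform import Rotation as Ro
import json
def st(log=True):
    s=manip.sense(); q=s["ee_rot"]; R=Ro.from_quat([q[1],q[2],q[3],q[0]])
    print("t",round(s["t"],2),"j",np.round(s["joint_positions"],3).tolist(),"p",np.round(s["eef_pos"],4).tolist(),"F",np.round(s["contact_force"],1).tolist(),"w",round(s["grip_width"],4));
    print(np.round(R.as_matrix(),3).tolist())
    if log: open("log.jsonl","a").write(json.dumps([list(map(float,s["joint_positions"])),list(map(float,s["eef_pos"])),R.as_matrix().tolist()])+"\n")
    return s,R
E
python3 -c "
from h import *;st()"
```

```text
t 0.93 j [0.16, 0.142, 1.713, 0.0, 1.286, 0.118] p [0.4086, 0.1839, 0.2502] F [1.0, 0.5, -0.4] w 0.0001
[[0.999, 0.043, -0.0], [0.043, -0.999, 0.0], [-0.0, -0.0, -1.0]]
```

step_arm:
  rows:
    - [[-0.008, 0.42, -0.03], [0, 0, 1.3]]
    - [[-0.008, 0.42, -0.03], [0, 0, 1.3]]
    - [[-0.008, 0.42, -0.03], [0, 0, 1.3]]
    - [[-0.008, 0.42, -0.03], [0, 0, 1.3]]
    - [[-0.008, 0.42, -0.03], [0, 0, 1.3]]
    - [[-0.008, 0.42, -0.03], [0, 0, 1.3]]
    - [[-0.008, 0.42, -0.03], [0, 0, 1.3]]
    - [[-0.008, 0.42, -0.03], [0, 0, 1.3]]
    - [[-0.008, 0.42, -0.03], [0, 0, 1.3]]
    - [[-0.008, 0.42, -0.03], [0, 0, 1.3]]

```text
t: 1.77
eef_pos: [0.4197, -0.2317, 0.28]
ee_rot: [-0.0, 0.823, -0.568, -0.0]
contact_force: [2.0, 0.5, -0.0]
grip_width: 0.0
```

```bash
python3 -c "
from h import *;st()"
```

```text
t 1.77 j [-0.749, 0.19, 1.577, 0.0, 1.374, 0.458] p [0.4197, -0.2317, 0.28] F [2.0, 0.5, -0.0] w 0.0
[[0.355, -0.935, -0.0], [-0.935, -0.355, 0.0], [-0.0, 0.0, -1.0]]
```

step_arm:
  rows:
    - [[0, 0, 0], [0.12, 0, 0]]
    - [[0, 0, 0], [0.24, 0, 0]]
    - [[0, 0, 0], [0.36, 0, 0]]
    - [[0, 0, 0], [0.4, 0, 0]]

```text
t: 2.1
eef_pos: [0.4195, -0.2302, 0.2795]
ee_rot: [-0.166, 0.807, -0.555, 0.114]
contact_force: [-0.0, -0.1, -0.4]
grip_width: -0.0
```

```bash
python3 -c "
from h import *;st()"
```

```text
t 2.1 j [-0.948, 0.08, 1.757, 0.418, 1.227, 0.128] p [0.4195, -0.2302, 0.2795] F [-0.0, -0.1, -0.4] w -0.0
[[0.359, -0.858, 0.368], [-0.933, -0.33, 0.142], [-0.001, -0.394, -0.919]]
```

```bash
cat > kin.py <<'E'
from h import *
Rz=lambda a:Ro.from_euler('z',a).as_matrix(); Ry=lambda a:Ro.from_euler('y',a).as_matrix()
C=Ro.from_euler('z',0).as_matrix()
def fk(j,L):
    A=Rz(j[0]);B=A@Ry(j[1]+j[2]);R=B@Rz(j[3])@Ry(j[4])@Rz(j[5])
    p=A@[L[0],L[1],L[2]]+A@Ry(j[1])@[0,0,L[3]]+B@[0,0,L[4]]+R@[0,0,L[5]]
    return p,R
def data():
    D=[json.loads(l) for l in open("log.jsonl")]
    D.append([[1.076,.313,1.498,0,1.331,-.223],[.141,.506,.25],Ro.from_quat([.796,.605,0,0]).as_matrix().tolist()]); return D
def fit():
    D=data(); r=least_squares(lambda L:np.r_[np.concatenate([fk(j,L)[0]-p for j,p,R in D]),1e-4*(L-[0,-.1,.3,.3,.3,.2])],[0,-.1,.3,.3,.3,.2]);return r.x,r.fun
E
python3 - <<'E'
from kin import *
for j,p,R in data(): print(np.round(fk(j,np.zeros(6))[1].T@np.array(R),2).tolist())
L,f=fit();print(L,np.round(f*1000,2))
E
```

```text
[[-1.0, -0.0, 0.0], [0.0, -1.0, 0.0], [0.0, 0.0, 1.0]]
[[-1.0, -0.0, -0.0], [0.0, -1.0, 0.0], [-0.0, 0.0, 1.0]]
[[-1.0, -0.0, 0.0], [0.0, -1.0, 0.0], [0.0, 0.0, 1.0]]
[[-1.0, -0.0, -0.0], [0.0, -1.0, -0.0], [-0.0, -0.0, 1.0]]
[-0.01023464  0.1162598   0.15525238  0.44723153  0.39678195  0.23642279] [ 1.22  0.16 -0.3  -1.3   1.15  0.4   0.01 -0.   -0.04  0.17  0.48 -0.06
 -0.    0.02 -0.01  0.01  0.01  0.  ]
```

```bash
cat >> kin.py <<'E'
C=Rz(np.pi)
Lk=fit()[0]
LO=np.array([-2.94,-.97,.19,-1.23,.02,-2.88]);HI=np.array([2.94,2.17,2.56,4.37,3.11,2.88])
def ik(p,R,j0):
    def f(j):
        pp,RR=fk(j,Lk);RR=RR@C
        return np.r_[(pp-p)*5,Ro.from_matrix(RR.T@R).as_rotvec(),1e-5*(j-j0)]
    r=least_squares(f,np.clip(j0,LO+1e-3,HI-1e-3),bounds=(LO,HI)); return r.x,np.abs(r.fun[:6]).max()
q=np.load("q.npy"); ex=np.array([np.cos(q[2]),np.sin(q[2]),0]);ey=np.array([-np.sin(q[2]),np.cos(q[2]),0]);ez=np.array([0,0,1.])
H=np.array([q[0],q[1],.095])
TIP=.019;HW=.011
def tool(Cx,Cz,beta,h):   # front corner in hinge frame -> TCP pose ; h world heading
    f=np.array([np.cos(h),np.sin(h),0]);l=np.array([-np.sin(h),np.cos(h),0])
    d=np.cos(beta)*f-np.sin(beta)*ez;n=np.sin(beta)*f+np.cos(beta)*ez
    P=H+Cx*ex+Cz*ez
    return P-HW*n-TIP*d, np.c_[-l,-n,d]
def wp(phi,beta,h,adv=.018,clr=0.0,rr=None):
    c,s=np.cos(phi),np.sin(phi)
    d=np.array([np.cos(beta),-np.sin(beta)]);n=np.array([np.sin(beta),np.cos(beta)])
    if phi<beta:
        E=.080*np.array([-c,s])-.004*np.array([s,c]); Cc=E+adv*d
    else:
        Cc=(.080-adv)*np.array([-c,s])-.004*np.array([s,c])
    Cc=Cc-clr*(n if phi<beta else np.array([s,c]))
    return tool(Cc[0],Cc[1],beta,h)
E
python3 - <<'E'
from kin import *
j0=np.array(data()[-2][0])
for bd in(45,55,65):
  for h in(.305,0.1,-.1,-.3):
    b=np.radians(bd); j=j0.copy(); out=[];e=0
    for ph in np.radians([0,20,45,70,90,120,150,180]):
        bb=b+max(0,(ph-np.pi/2)/(np.pi/2))*(np.radians(80)-b)
        p,R=wp(ph,bb,h); j,er=ik(p,R,j); e=max(e,er); out.append(j)
    o=np.array(out);print(bd,h,"err",round(e,4),"min",np.round(o.min(0),2),"max",np.round(o.max(0),2))
E
```

```text
45 0.305 err 0.0 min [-0.91  0.37  1.32  0.14  0.79 -0.58] max [-0.49  0.66  2.01  1.2   1.04  0.71]
45 0.1 err 0.0 min [-0.86  0.32  1.34  0.11  0.62 -0.57] max [-0.47  0.65  2.09  1.39  1.01  0.94]
45 -0.1 err 0.0 min [-0.8   0.28  1.35  0.07  0.43 -0.59] max [-0.46  0.65  2.14  1.62  0.98  1.18]
45 -0.3 err 0.0 min [-0.72  0.27  1.35  0.03  0.23 -0.71] max [-0.44  0.64  2.17  1.96  0.97  1.42]
55 0.305 err 0.0 min [-0.84  0.36  1.32  0.14  0.72 -0.26] max [-0.49  0.66  1.94  0.91  1.04  0.71]
55 0.1 err 0.0 min [-0.81  0.32  1.34  0.11  0.57 -0.14] max [-0.47  0.65  2.    0.98  1.01  0.94]
55 -0.1 err 0.0 min [-0.75  0.29  1.35  0.07  0.42  0.03] max [-0.46  0.65  2.04  1.02  0.98  1.18]
55 -0.3 err 0.0 min [-0.69  0.28  1.35  0.03  0.27  0.29] max [-0.44  0.64  2.06  0.97  0.97  1.42]
65 0.305 err 0.0 min [-0.78  0.38  1.32  0.14  0.73  0.07] max [-0.49  0.66  1.85  0.59  1.04  0.71]
65 0.1 err 0.0 min [-0.75  0.35  1.34  0.11  0.62  0.29] max [-0.47  0.65  1.9   0.58  1.01  0.94]
65 -0.1 err 0.0 min [-0.71  0.33  1.35  0.07  0.52  0.56] max [-0.46  0.65  1.93  0.51  0.98  1.18]
65 -0.3 err 0.0 min [-0.66  0.32  1.35  0.03  0.44  0.91] max [-0.44  0.64  1.94  0.36  0.97  1.42]
```

```bash
cat >> kin.py <<'E'
def rel(p,R,p0,R0):
    return (np.round(R0.T@(p-p0),4).tolist(), np.round(Ro.from_matrix(R0.T@R).as_rotvec(),3).tolist())
E
python3 - <<'E'
from kin import *
print([np.round(ray("top",u,.014),3).tolist() for u in((343,264),(383,268),(372,331),(335,324))])
print([np.round(ray("top",u,.014),3).tolist() for u in((249,258),(280,243),(304,300),(272,312))])
s,R0=st(0);p0=np.array(s["eef_pos"]);R0=R0.as_matrix()
b=np.radians(45)
p,R=wp(.05,b,.305,adv=-.045,clr=.012);print("pre",p,p+.019*R[:,2],rel(p,R,p0,R0))
p,R=wp(.05,b,.305,adv=.018,clr=.008);print("in",p,p+.019*R[:,2])
E
```

```text
[[0.407, -0.232, 0.014], [0.398, -0.357, 0.014], [0.207, -0.319, 0.014], [0.224, -0.206, 0.014]]
[[0.418, 0.065, 0.014], [0.468, -0.032, 0.014], [0.293, -0.111, 0.014], [0.254, -0.013, 0.014]]
t 2.1 j [-0.948, 0.08, 1.757, 0.418, 1.227, 0.128] p [0.4195, -0.2302, 0.2795] F [-0.0, -0.1, -0.4] w -0.0
[[0.359, -0.858, 0.368], [-0.933, -0.33, 0.142], [-0.001, -0.394, -0.919]]
pre [ 0.46838349 -0.23673929  0.12399471] [ 0.48119845 -0.23270484  0.11055968] ([0.0238, 0.0215, 0.16], [0.38, 0.036, 0.052])
in [ 0.51357378 -0.22251476  0.08227541] [ 0.52638875 -0.21848031  0.06884038]
```

step_arm:
  rows:
    - [[0.003, 0.002, 0.018], [0.08, 0.008, 0.01]]
    - [[0.006, 0.005, 0.036], [0.16, 0.015, 0.02]]
    - [[0.009, 0.007, 0.054], [0.24, 0.022, 0.03]]
    - [[0.012, 0.01, 0.074], [0.32, 0.03, 0.04]]
    - [[0.015, 0.013, 0.095], [0.38, 0.036, 0.052]]
    - [[0.018, 0.016, 0.115], [0.38, 0.036, 0.052]]
    - [[0.021, 0.019, 0.135], [0.38, 0.036, 0.052]]
    - [[0.024, 0.0215, 0.15], [0.38, 0.036, 0.052]]
    - [[0.024, 0.0215, 0.16], [0.38, 0.036, 0.052]]
    - [[0.024, 0.0215, 0.16], [0.38, 0.036, 0.052]]

```text
t: 2.93
eef_pos: [0.4685, -0.2358, 0.1226]
ee_rot: [-0.307, 0.746, -0.547, 0.224]
contact_force: [1.3, 0.8, -0.7]
grip_width: 0.0005
```

```bash
python3 - <<'E'
from kin import *
s,R0=st();p0=np.array(s["eef_pos"]);R0=R0.as_matrix()
for n in("side","top"): cv2.imwrite(f"pics/{n}2.png",manip.capture(n))
a=cv2.imread("pics/side2.png")[90:240,220:420]; b=cv2.imread("pics/top2.png")[160:310,270:410]
cv2.imwrite("pics/c2.png",np.hstack([cv2.resize(a,(420,315)),cv2.resize(b,(294,315))]))
b=np.radians(45)
for ad in(0,.018):
  p,R=wp(.05,b,.305,adv=ad,clr=.008);print(rel(p,R,p0,R0))
E
```

```text
t 2.93 j [-1.024, 0.383, 2.01, 1.082, 0.885, -0.542] p [0.4685, -0.2358, 0.1226] F [1.3, 0.8, -0.7] w 0.0005
[[0.303, -0.679, 0.669], [-0.953, -0.214, 0.214], [-0.002, -0.703, -0.711]]
([0.001, -0.0049, 0.0437], [0.006, 0.003, 0.0])
([0.001, -0.005, 0.0617], [0.006, 0.003, 0.0])
```

View pics/c2.png

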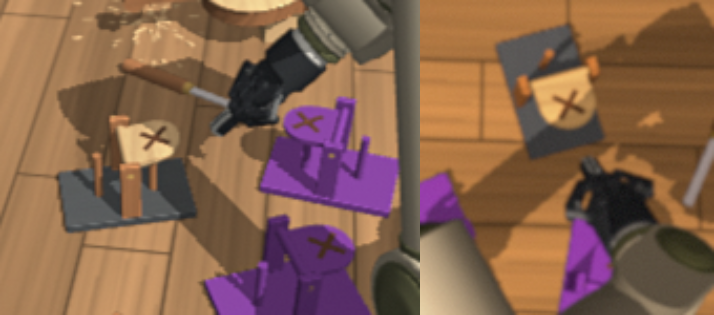

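The gripper closed and staged behind the round end, side crop (220,125). It is clear of the purple stand. Now I slide the tip in under the edge.

step_arm:
  rows:
    - [[0.001, -0.003, 0.008], [0.006, 0.003, 0]]
    - [[0.001, -0.005, 0.018], [0.006, 0.003, 0]]
    - [[0.001, -0.005, 0.029], [0.006, 0.003, 0]]
    - [[0.001, -0.005, 0.04], [0.006, 0.003, 0]]
    - [[0.001, -0.005, 0.05], [0.006, 0.003, 0]]
    - [[0.001, -0.005, 0.058], [0.006, 0.003, 0]]
    - [[0.001, -0.005, 0.062], [0.006, 0.003, 0]]
    - [[0.001, -0.005, 0.062], [0.006, 0.003, 0]]

```text
t: 3.7
eef_pos: [0.5142, -0.2228, 0.0829]
ee_rot: [-0.308, 0.745, -0.546, 0.227]
contact_force: [-0.4, -0.5, 1.1]
grip_width: 0.0003
```

```bash
cat > cap.py <<'E'
from kin import *
import sys
def shot(k):
    a=manip.capture("side")[95:215,225:385]; b=manip.capture("top")[150:270,290:410]
    cv2.imwrite(f"pics/c{k}.png",np.hstack([cv2.resize(a,(456,342),interpolation=cv2.INTER_CUBIC),cv2.resize(b,(342,342),interpolation=cv2.INTER_CUBIC)]))
def plan(phis,b0=45,b1=80,clr=0,adv=.018):
    s,R0=st();p0=np.array(s["eef_pos"]);R0=R0.as_matrix()
    for ph in np.radians(phis):
        b=np.radians(b0); bb=b+max(0,(ph-np.pi/2)/(np.pi/2))*(np.radians(b1)-b)
        p,R=wp(ph,bb,.305,adv=adv,clr=clr); print(round(np.degrees(ph)),*rel(p,R,p0,R0))
E
python3 - <<'E'
from cap import *
shot(3); plan([0,4,8,12,16,20,24,28,32,36])
E
```

```text
t 3.8 j [-0.92, 0.507, 1.957, 1.206, 0.792, -0.601] p [0.5139, -0.2234, 0.0837] F [0.1, -0.2, 0.3] w 0.0001
[[0.3, -0.673, 0.676], [-0.954, -0.214, 0.21], [0.003, -0.708, -0.707]]
0 [-0.0009, -0.0042, 0.0038] [-0.001, -0.002, 0.002]
4 [-0.0009, -0.0081, -0.0002] [-0.001, -0.002, 0.002]
8 [-0.0009, -0.0123, -0.0039] [-0.001, -0.002, 0.002]
12 [-0.0009, -0.0167, -0.0073] [-0.001, -0.002, 0.002]
16 [-0.0009, -0.0213, -0.0104] [-0.001, -0.002, 0.002]
20 [-0.0008, -0.0262, -0.0132] [-0.001, -0.002, 0.002]
24 [-0.0008, -0.0312, -0.0156] [-0.001, -0.002, 0.002]
28 [-0.0008, -0.0364, -0.0177] [-0.001, -0.002, 0.002]
32 [-0.0008, -0.0417, -0.0194] [-0.001, -0.002, 0.002]
36 [-0.0008, -0.0472, -0.0208] [-0.001, -0.002, 0.002]
```

View pics/c3.png

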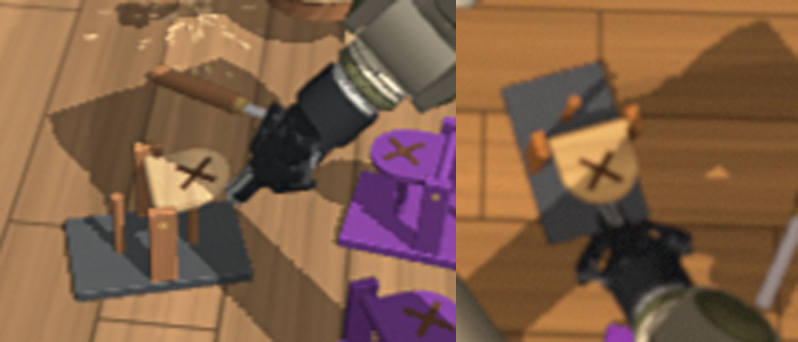

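The finger passes under the round end in both views: top crop (608,205), side crop (235,195). Now I lift along the arc.

step_arm:
  rows:
    - [[-0.001, -0.004, 0.003], [0, 0, 0]]
    - [[-0.001, -0.008, 0], [0, 0, 0]]
    - [[-0.001, -0.012, -0.004], [0, 0, 0]]
    - [[-0.001, -0.0165, -0.0073], [0, 0, 0]]
    - [[-0.001, -0.021, -0.0104], [0, 0, 0]]
    - [[-0.001, -0.026, -0.013], [0, 0, 0]]
    - [[-0.001, -0.031, -0.0156], [0, 0, 0]]
    - [[-0.001, -0.036, -0.0177], [0, 0, 0]]
    - [[-0.001, -0.0415, -0.0194], [0, 0, 0]]
    - [[-0.001, -0.047, -0.021], [0, 0, 0]]

```text
t: 4.63
eef_pos: [0.5313, -0.2168, 0.1324]
ee_rot: [-0.308, 0.745, -0.546, 0.228]
contact_force: [-0.6, -0.7, -1.0]
grip_width: -0.0001
```

```bash
python3 - <<'E'
from cap import *
shot(4); plan([40,44,48,53,58,63,68,73,78,83])
E
```

```text
t 4.73 j [-0.879, 0.424, 1.905, 1.108, 0.821, -0.417] p [0.5316, -0.2167, 0.1327] F [0.2, 0.4, 0.1] w 0.0001
[[0.301, -0.672, 0.676], [-0.954, -0.215, 0.21], [0.004, -0.708, -0.706]]
40 [0.0001, -0.0046, -0.0004] [-0.002, -0.003, 0.003]
44 [0.0001, -0.0102, -0.001] [-0.002, -0.003, 0.003]
48 [0.0002, -0.0148, -0.0012] [-0.002, -0.003, 0.003]
53 [0.0002, -0.0203, -0.001] [-0.002, -0.003, 0.003]
58 [0.0002, -0.0256, -0.0004] [-0.002, -0.003, 0.003]
63 [0.0002, -0.0309, 0.0007] [-0.002, -0.003, 0.003]
68 [0.0002, -0.0361, 0.0023] [-0.002, -0.003, 0.003]
73 [0.0002, -0.0412, 0.0043] [-0.002, -0.003, 0.003]
78 [0.0002, -0.046, 0.0068] [-0.002, -0.003, 0.003]
83 [0.0003, -0.0506, 0.0097] [-0.002, -0.003, 0.003]
```

View pics/c4.png

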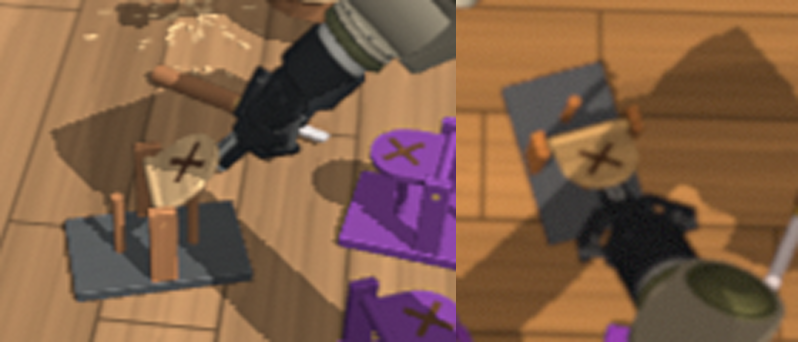

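The paddle is rising to roughly 30-35° and the stand hasn't moved. I'll continue.

step_arm:
  rows:
    - [[0, -0.0046, -0.0004], [0, 0, 0]]
    - [[0, -0.01, -0.001], [0, 0, 0]]
    - [[0, -0.015, -0.001], [0, 0, 0]]
    - [[0, -0.02, -0.001], [0, 0, 0]]
    - [[0, -0.0256, -0.0004], [0, 0, 0]]
    - [[0, -0.031, 0.0007], [0, 0, 0]]
    - [[0, -0.036, 0.0023], [0, 0, 0]]
    - [[0, -0.041, 0.0043], [0, 0, 0]]
    - [[0, -0.046, 0.0068], [0, 0, 0]]
    - [[0, -0.0506, 0.0097], [0, 0, 0]]

```text
t: 5.57
eef_pos: [0.5723, -0.2038, 0.161]
ee_rot: [-0.308, 0.745, -0.546, 0.228]
contact_force: [-1.1, -1.5, -0.0]
grip_width: -0.0003
```

```bash
python3 - <<'E'
from cap import *
shot(5); plan([88,93,98,103,108,113,118,123,128,133])
E
```

```text
t 5.67 j [-0.793, 0.421, 1.808, 1.051, 0.812, -0.252] p [0.5723, -0.2035, 0.1609] F [0.0, -1.0, -0.5] w -0.0001
[[0.301, -0.673, 0.676], [-0.954, -0.215, 0.211], [0.003, -0.708, -0.706]]
88 [0.0005, -0.0047, 0.0025] [-0.001, -0.002, 0.003]
93 [0.0005, -0.0091, 0.0059] [-0.021, -0.002, 0.003]
98 [0.0005, -0.0135, 0.0095] [-0.055, -0.002, 0.003]
103 [0.0005, -0.0175, 0.0135] [-0.089, -0.002, 0.003]
108 [0.0005, -0.0212, 0.0177] [-0.123, -0.002, 0.003]
113 [0.0005, -0.0244, 0.0222] [-0.157, -0.002, 0.003]
118 [0.0005, -0.0272, 0.0269] [-0.191, -0.002, 0.003]
123 [0.0005, -0.0296, 0.0318] [-0.225, -0.002, 0.003]
128 [0.0005, -0.0316, 0.0369] [-0.259, -0.002, 0.003]
133 [0.0005, -0.0331, 0.0421] [-0.293, -0.002, 0.003]
```

View pics/c5.png

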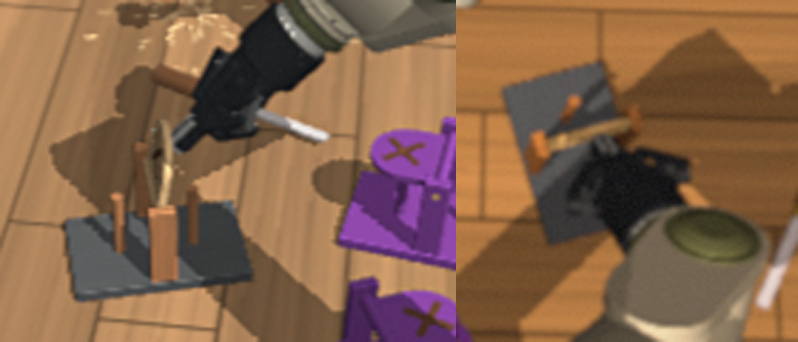

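The paddle is nearly upright, with the tip at its back (side crop (180,145)), and the stand is still in place.

step_arm:
  rows:
    - [[0, -0.0047, 0.0025], [0, 0, 0]]
    - [[0, -0.009, 0.006], [-0.02, 0, 0]]
    - [[0, -0.0135, 0.0095], [-0.055, 0, 0]]
    - [[0, -0.0175, 0.0135], [-0.09, 0, 0]]
    - [[0, -0.021, 0.0177], [-0.123, 0, 0]]
    - [[0, -0.0244, 0.022], [-0.157, 0, 0]]
    - [[0, -0.027, 0.027], [-0.19, 0, 0]]
    - [[0, -0.0296, 0.032], [-0.225, 0, 0]]
    - [[0, -0.0316, 0.037], [-0.26, 0, 0]]
    - [[0, -0.033, 0.042], [-0.293, 0, 0]]

```text
t: 6.5
eef_pos: [0.6229, -0.1879, 0.1547]
ee_rot: [-0.195, 0.782, -0.574, 0.146]
contact_force: [-0.2, 0.3, 1.9]
grip_width: 0.0002
```

```bash
python3 - <<'E'
from cap import *
shot(6); plan([138,143,148,153,158,163,168,172,175,178,180,182])
E
```

```text
t 6.6 j [-0.612, 0.515, 1.543, 0.528, 0.838, 0.342] p [0.6231, -0.1875, 0.1544] F [-0.2, -0.1, 0.2] w -0.0003
[[0.301, -0.839, 0.452], [-0.954, -0.267, 0.14], [0.003, -0.473, -0.881]]
138 [0.0006, -0.0025, 0.0045] [-0.034, -0.003, 0.002]
143 [0.0005, -0.0046, 0.0094] [-0.067, -0.003, 0.002]
148 [0.0005, -0.0062, 0.0145] [-0.101, -0.003, 0.002]
153 [0.0005, -0.0073, 0.0196] [-0.135, -0.003, 0.002]
158 [0.0005, -0.008, 0.0247] [-0.169, -0.003, 0.002]
163 [0.0005, -0.0082, 0.0299] [-0.203, -0.003, 0.002]
168 [0.0005, -0.008, 0.035] [-0.237, -0.003, 0.002]
172 [0.0005, -0.0075, 0.039] [-0.264, -0.003, 0.002]
175 [0.0005, -0.0069, 0.042] [-0.285, -0.003, 0.002]
178 [0.0005, -0.0062, 0.0449] [-0.305, -0.003, 0.002]
180 [0.0005, -0.0056, 0.0468] [-0.319, -0.003, 0.002]
182 [0.0004, -0.0049, 0.0487] [-0.332, -0.003, 0.002]
```

View pics/c6.png

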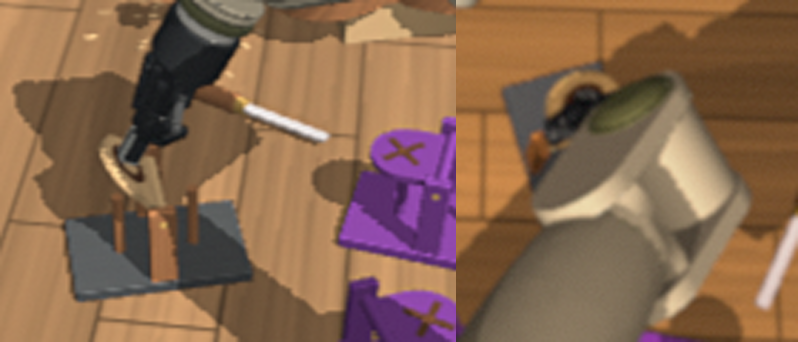

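The paddle is over at about 130° with the fingertip on its ring face. I'll go on to 175°, then press gently onto the stop.

step_arm:
  rows:
    - [[0, -0.0025, 0.0045], [-0.034, 0, 0]]
    - [[0, -0.0046, 0.0094], [-0.067, 0, 0]]
    - [[0, -0.0062, 0.0145], [-0.1, 0, 0]]
    - [[0, -0.0073, 0.0196], [-0.135, 0, 0]]
    - [[0, -0.008, 0.0247], [-0.17, 0, 0]]
    - [[0, -0.008, 0.03], [-0.203, 0, 0]]
    - [[0, -0.008, 0.035], [-0.237, 0, 0]]
    - [[0, -0.0075, 0.039], [-0.264, 0, 0]]
    - [[0, -0.007, 0.042], [-0.285, 0, 0]]
    - [[0, -0.007, 0.042], [-0.285, 0, 0]]

```text
t: 7.43
eef_pos: [0.6472, -0.18, 0.1201]
ee_rot: [-0.083, 0.802, -0.588, 0.062]
contact_force: [0.7, -0.4, -0.3]
grip_width: -0.0001
```

```bash
python3 - <<'E'
from cap import *
shot(7); plan([175,178,180,182])
E
```

```text
t 7.53 j [-0.499, 0.666, 1.316, 0.174, 1.019, 0.686] p [0.6469, -0.1802, 0.1205] F [-0.5, 0.4, 0.5] w 0.0
[[0.3, -0.933, 0.198], [-0.954, -0.294, 0.06], [0.002, -0.207, -0.978]]
175 [0.0003, -0.0011, -0.0] [-0.0, -0.002, 0.0]
178 [0.0003, -0.0012, 0.003] [-0.021, -0.002, 0.0]
180 [0.0003, -0.0012, 0.005] [-0.034, -0.002, 0.0]
182 [0.0003, -0.0011, 0.007] [-0.048, -0.002, 0.0]
```

View pics/c7.png

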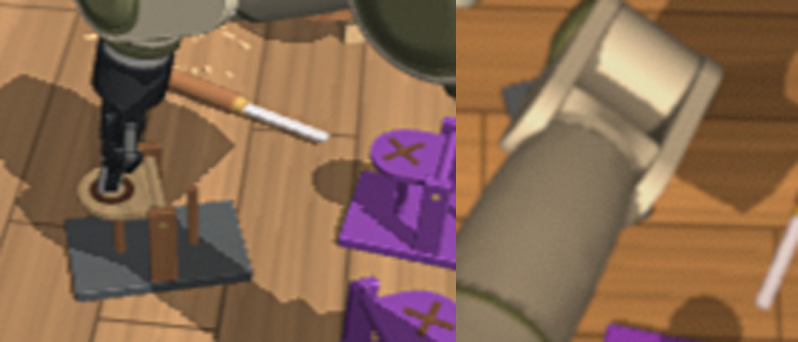

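step_arm:
  rows:
    - [[0, -0.001, 0.0015], [0, 0, 0]]
    - [[0, -0.001, 0.003], [0, 0, 0]]
    - [[0, -0.001, 0.004], [0, 0, 0]]
    - [[0, -0.001, 0.005], [0, 0, 0]]
    - [[0, -0.001, 0.005], [0, 0, 0]]

```text
t: 7.95
eef_pos: [0.6488, -0.1801, 0.1183]
ee_rot: [-0.083, 0.802, -0.588, 0.063]
contact_force: [-10.1, 1.3, 15.3]
grip_width: -0.0003
```

The stop is reached, with 15 N of contact. Backing off straight up.

step_arm:
  rows:
    - [[0, 0.0, -0.004], [0, 0, 0]]
    - [[0, -0.002, -0.014], [0, 0, 0]]
    - [[0, -0.006, -0.03], [0, 0, 0]]
    - [[0, -0.012, -0.055], [0, 0, 0]]
    - [[0, -0.018, -0.085], [0, 0, 0]]
    - [[0, -0.024, -0.115], [0, 0, 0]]
    - [[0, -0.024, -0.115], [0, 0, 0]]

```text
t: 8.53
eef_pos: [0.6503, -0.1802, 0.2411]
ee_rot: [-0.084, 0.802, -0.588, 0.068]
contact_force: [0.8, -0.3, 0.8]
grip_width: -0.0001
```

```bash
python3 - <<'E'
from cap import *
shot(8); st()
E
```

```text
t 8.63 j [-0.496, 0.567, 1.173, 0.155, 1.254, 0.732] p [0.6489, -0.1796, 0.2349] F [-0.2, -0.4, 0.2] w 0.0001
[[0.3, -0.933, 0.2], [-0.954, -0.295, 0.058], [0.005, -0.209, -0.978]]
```

View pics/c8.png

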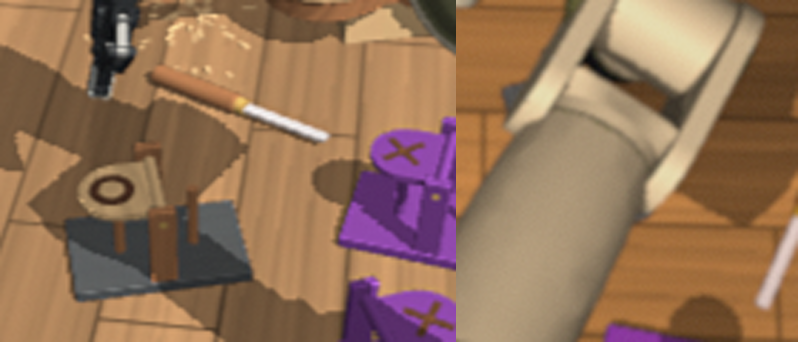

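step_arm:
  rows:
    - [[0, -0.008, -0.04], [0, 0, 0]]
    - [[-0.03, 0.02, -0.08], [0, 0, 0]]
    - [[-0.06, 0.05, -0.1], [0, 0, 0]]
    - [[-0.09, 0.07, -0.1], [0, 0, 0]]
    - [[-0.12, 0.09, -0.1], [0, 0, 0]]
    - [[-0.15, 0.11, -0.1], [0, 0, 0]]
    - [[-0.18, 0.134, -0.1], [0, 0, 0]]
    - [[-0.18, 0.134, -0.1], [0, 0, 0]]
    - [[-0.18, 0.134, -0.1], [0, 0, 0]]

```text
t: 9.38
eef_pos: [0.4487, -0.0522, 0.3025]
ee_rot: [-0.083, 0.802, -0.588, 0.062]
contact_force: [0.2, 0.1, 0.2]
grip_width: -0.0003
```

```bash
python3 - <<'E'
from cap import *
st()
S=manip.capture("side");T=manip.capture("top");cv2.imwrite("pics/side9.png",S);cv2.imwrite("pics/top9.png",T)
a=cv2.resize(S[135:210,225:325],(440,330),interpolation=cv2.INTER_CUBIC);b=cv2.resize(T[155:245,295:385],(330,330),interpolation=cv2.INTER_CUBIC)
cv2.imwrite("pics/c9.png",np.hstack([a,b]))
# predicted outline of paddle at angle ph, drawn
th=np.linspace(-np.pi/2,np.pi/2,31); r=np.r_[np.c_[.04+.04*np.cos(th),.04*np.sin(th)]]
for n,I,(r0,r1,c0,c1) in(("side",S,(135,210,225,325)),("top",T,(155,245,295,385))):
    J=cv2.resize(I[r0:r1,c0:c1],None,fx=4,fy=4,interpolation=cv2.INTER_CUBIC)
    for ph,col in((np.pi,(0,255,0)),(np.pi-.1,(0,0,255))):
        P=np.c_[-r[:,0]*np.cos(ph),r[:,1],.099+r[:,0]*np.sin(ph)]
        cv2.polylines(J,[np.int32((proj(n,W(q,P))-[c0,r0]+.5)*4)],False,col,1)
    F=np.array([[.095,.06,.014],[.095,-.06,.014],[-.095,-.06,.014],[-.095,.06,.014]])
    cv2.polylines(J,[np.int32((proj(n,W(q,F))-[c0,r0]+.5)*4)],True,(255,255,0),1)
    cv2.imwrite(f"pics/o_{n}.png",J)
d=[cv2.imread(f"pics/o_{n}.png") for n in("side","top")];h=360
cv2.imwrite("pics/o.png",np.hstack([cv2.copyMakeBorder(x,0,h-x.shape[0],0,0,0) for x in d]))
E
```

```text
t 9.38 j [-0.453, 0.013, 1.73, 0.148, 1.249, 0.776] p [0.4487, -0.0522, 0.3025] F [0.2, 0.1, 0.2] w -0.0003
[[0.301, -0.933, 0.197], [-0.954, -0.295, 0.06], [0.002, -0.206, -0.979]]
```

View pics/o.png

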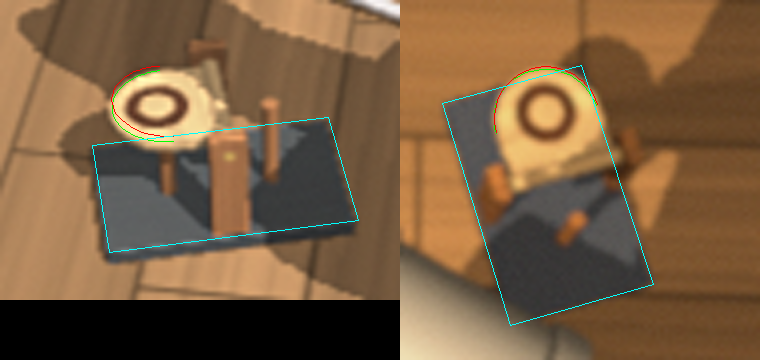

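View pics/top9.png

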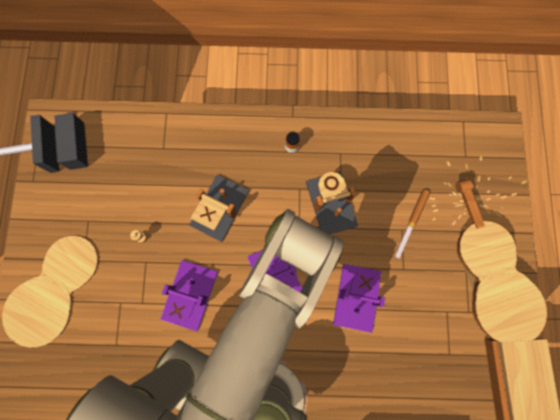

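View pics/c9.png

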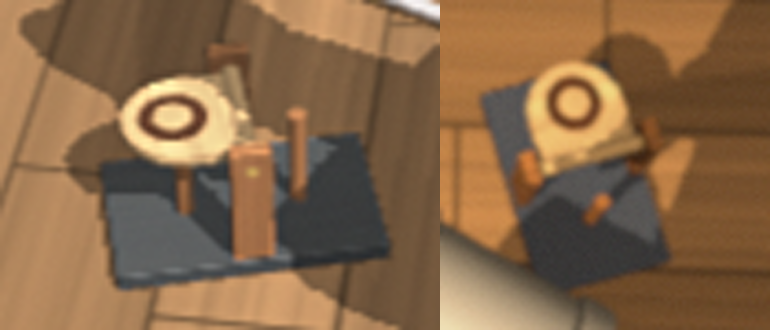

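```bash
python3 - <<'E'
from kin import *
for n,(r0,r1,c0,c1) in(("side",(183,203,245,320)),("top",(215,238,322,360))):
    A=cv2.imread(f"pics/{n}0.png",0).astype(np.float32);B=cv2.imread(f"pics/{n}9.png",0).astype(np.float32)
    # template matching w/ upsample
    u=8;a=cv2.resize(A[r0:r1,c0:c1],None,fx=u,fy=u,interpolation=cv2.INTER_CUBIC);b=cv2.resize(B[r0-4:r1+4,c0-4:c1+4],None,fx=u,fy=u,interpolation=cv2.INTER_CUBIC)
    m=cv2.matchTemplate(b,a,cv2.TM_CCOEFF_NORMED);_,v,_,l=cv2.minMaxLoc(m);print(n,v,l[0]/u-4,l[1]/u-4)
# ring centre via dark-brown mask centroid
def ring(n,r0,r1,c0,c1):
    I=cv2.imread(f"pics/{n}9.png")[r0:r1,c0:c1];u=6
    J=cv2.resize(I,None,fx=u,fy=u,interpolation=cv2.INTER_CUBIC);g=J[:,:,2]
    m=(g<150).astype(np.uint8);cs,_=cv2.findContours(m,cv2.RETR_CCOMP,cv2.CHAIN_APPROX_NONE)
    out=[]
    for c in cs:
        if len(c)>25:
            e=cv2.fitEllipse(c);out.append((c0+(e[0][0]+.5)/u-.5,r0+(e[0][1]+.5)/u-.5,e[1][0]/u,e[1][1]/u,len(c)))
    print(n,np.round(out,2).tolist())
ring("side",150,172,250,277);ring("top",173,194,320,343)
P=[[.045,0,.099],[.06,0,.099],[.03,0,.099]]
print(proj("side",W(q,P)),proj("top",W(q,P)))
E
```

```text
side 0.7385196089744568 0.0 0.0
top 0.4879799485206604 4.0 -2.875
side [[275.48, 170.55, 1.96, 3.11, 47.0], [253.31, 167.87, 8.32, 12.04, 198.0], [263.8, 161.32, 9.7, 15.03, 217.0], [263.73, 161.08, 6.79, 10.02, 147.0], [262.46, 153.97, 10.37, 29.46, 436.0]]
top [[330.99, 182.69, 13.4, 14.08, 236.0], [331.02, 182.63, 9.53, 9.95, 166.0], [340.78, 174.03, 3.36, 5.81, 85.0]]
[[264.39625417 160.96686349]
 [259.35546541 161.56055704]
 [269.42691315 160.37436301]] [[330.61145092 182.88668455]
 [329.14640974 178.33244352]
 [332.08326644 187.46198436]]
```

```bash
python3 - <<'E'
import cv2,numpy as np
def L(f,a):return cv2.resize(cv2.imread(f)[a[0]:a[1],a[2]:a[3]],(400,300),interpolation=cv2.INTER_CUBIC)
s=(135,210,235,335)
t=(165,240,290,390)
cv2.imwrite("pics/cmp.png",np.vstack([np.hstack([L("pics/side0.png",s),L("pics/side9.png",s)]),np.hstack([L("pics/top0.png",t),L("pics/top9.png",t)])]))
E
```

```text
(no output)
```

View pics/cmp.png

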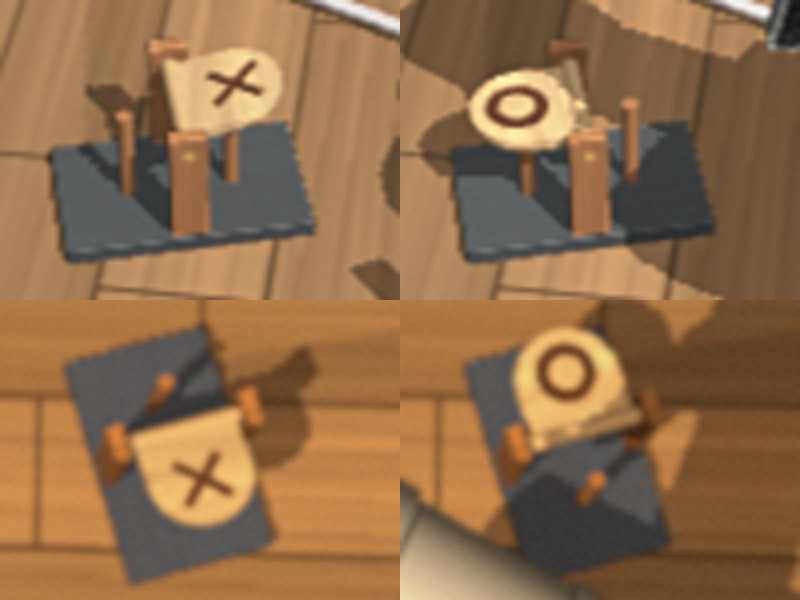

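The foot corners coincide before and after, so the stand hasn't moved. The ring face is up. The images can't resolve "fully flat" to better than about 0.05 rad, so I'll check it with a gentle vertical press nearer the free end.

```bash
python3 - <<'E'
from kin import *
s,R0=st(0);p0=np.array(s["eef_pos"]);R0=R0.as_matrix()
for z in(.30,.16,.125):
    p,R=tool(.062+.011,z-.019-.095,np.pi/2,.305); print(p,rel(p,R,p0,R0))
E
```

```text
t 9.48 j [-0.454, 0.016, 1.725, 0.148, 1.249, 0.776] p [0.4504, -0.0535, 0.303] F [-0.1, 0.6, 0.1] w -0.0002
[[0.3, -0.933, 0.198], [-0.954, -0.294, 0.059], [0.003, -0.207, -0.978]]
[ 0.66260695 -0.17560313  0.3       ] ([0.1801, -0.1615, 0.0377], [-0.208, -0.003, -0.0])
[ 0.66260695 -0.17560313  0.16      ] ([0.1796, -0.1326, 0.1747], [-0.208, -0.003, -0.0])
[ 0.66260695 -0.17560313  0.125     ] ([0.1795, -0.1254, 0.209], [-0.208, -0.003, -0.0])
```

step_arm:
  rows:
    - [[0.03, -0.027, 0.006], [-0.1, 0, 0]]
    - [[0.06, -0.054, 0.012], [-0.208, 0, 0]]
    - [[0.09, -0.081, 0.019], [-0.208, -0.003, 0]]
    - [[0.12, -0.108, 0.025], [-0.208, -0.003, 0]]
    - [[0.15, -0.135, 0.031], [-0.208, -0.003, 0]]
    - [[0.18, -0.1615, 0.038], [-0.208, -0.003, 0]]
    - [[0.18, -0.154, 0.073], [-0.208, -0.003, 0]]
    - [[0.18, -0.146, 0.11], [-0.208, -0.003, 0]]
    - [[0.18, -0.138, 0.15], [-0.208, -0.003, 0]]
    - [[0.18, -0.1326, 0.175], [-0.208, -0.003, 0]]

```text
t: 10.32
eef_pos: [0.6617, -0.1758, 0.1534]
ee_rot: [0.001, 0.806, -0.592, -0.003]
contact_force: [0.7, -0.2, -0.3]
grip_width: -0.0006
```

step_arm:
  rows:
    - [[0, 0, 0.008], [0, 0, 0]]
    - [[0, 0, 0.016], [0, 0, 0]]
    - [[0, 0, 0.024], [0, 0, 0]]
    - [[0, 0, 0.03], [0, 0, 0]]
    - [[0, 0, 0.034], [0, 0, 0]]
    - [[0, 0, 0.034], [0, 0, 0]]
    - [[0, 0, 0.034], [0, 0, 0]]

```text
t: 10.9
eef_pos: [0.6625, -0.1756, 0.1266]
ee_rot: [-0.0, 0.806, -0.591, 0.001]
contact_force: [0.9, -0.1, 0.5]
grip_width: -0.0
```

step_arm:
  rows:
    - [[0, 0, 0.002], [0, 0, 0]]
    - [[0, 0, 0.004], [0, 0, 0]]
    - [[0, 0, 0.006], [0, 0, 0]]
    - [[0, 0, 0.006], [0, 0, 0]]

```text
t: 11.23
eef_pos: [0.6621, -0.1754, 0.1194]
ee_rot: [0.0, 0.806, -0.591, -0.0]
contact_force: [-0.6, 0.3, -0.1]
grip_width: 0.0006
```

step_arm:
  rows:
    - [[0, 0, 0.001], [0, 0, 0]]
    - [[0, 0, 0.002], [0, 0, 0]]
    - [[0, 0, 0.002], [0, 0, 0]]

```text
t: 11.48
eef_pos: [0.6623, -0.1755, 0.1179]
ee_rot: [-0.0, 0.806, -0.591, 0.0]
contact_force: [-0.2, 0.5, -0.9]
grip_width: -0.0003
```

step_arm:
  rows:
    - [[0, 0, 0.001], [0, 0, 0]]
    - [[0, 0, 0.002], [0, 0, 0]]
    - [[0, 0, 0.002], [0, 0, 0]]

```text
t: 11.73
eef_pos: [0.6624, -0.1755, 0.1175]
ee_rot: [-0.0, 0.806, -0.591, 0.001]
contact_force: [-4.0, 1.0, 9.2]
grip_width: 0.0002
```

Firm contact (9 N) came at tip height 0.0985 m. A level paddle's top face should be at 0.099 m, so it is flat on the stop. Now I withdraw.

step_arm:
  rows:
    - [[0, 0, -0.006], [0, 0, 0]]
    - [[0, 0, -0.03], [0, 0, 0]]
    - [[0, 0, -0.065], [0, 0, 0]]
    - [[0, 0, -0.1], [0, 0, 0]]
    - [[0, 0, -0.14], [0, 0, 0]]
    - [[0, 0, -0.18], [0, 0, 0]]
    - [[-0.03, 0.03, -0.18], [0, 0, 0]]
    - [[-0.06, 0.06, -0.18], [0, 0, 0]]
    - [[-0.09, 0.09, -0.18], [0, 0, 0]]
    - [[-0.12, 0.12, -0.18], [0, 0, 0]]

```text
t: 12.57
eef_pos: [0.5139, -0.0983, 0.2956]
ee_rot: [-0.0, 0.806, -0.591, 0.0]
contact_force: [0.7, -0.2, 1.4]
grip_width: 0.0003
```

step_arm:
  rows:
    - [[-0.03, 0.03, 0], [0, 0, 0]]
    - [[-0.06, 0.06, 0], [0, 0, 0]]
    - [[-0.06, 0.08, 0], [0, 0, 0]]
    - [[-0.06, 0.08, 0], [0, 0, 0]]
    - [[-0.06, 0.08, 0], [0, 0, 0]]
    - [[-0.06, 0.08, 0], [0, 0, 0]]

```text
t: 13.07
eef_pos: [0.4221, -0.0662, 0.296]
ee_rot: [-0.0, 0.806, -0.592, 0.0]
contact_force: [-0.3, 0.1, 0.6]
grip_width: -0.0001
```

```bash
python3 - <<'E'
from kin import *
st(0)
S=manip.capture("side");T=manip.capture("top");cv2.imwrite("pics/side10.png",S);cv2.imwrite("pics/top10.png",T)
cv2.imwrite("pics/f.png",np.hstack([cv2.resize(S,(400,300)),cv2.resize(T,(400,300))]))
L=lambda f,a:cv2.resize(cv2.imread(f)[a[0]:a[1],a[2]:a[3]],(400,300),interpolation=cv2.INTER_CUBIC)
s=(135,210,235,335);t=(165,240,290,390)
cv2.imwrite("pics/cmp2.png",np.vstack([np.hstack([L("pics/side0.png",s),L("pics/side10.png",s)]),np.hstack([L("pics/top0.png",t),L("pics/top10.png",t)])]))
E
```

```text
t 13.07 j [-0.431, 0.059, 1.685, 0.0, 1.396, 0.835] p [0.4221, -0.0662, 0.296] F [-0.3, 0.1, 0.6] w -0.0001
[[0.3, -0.954, 0.001], [-0.954, -0.3, -0.0], [0.001, -0.001, -1.0]]
```

View pics/f.png

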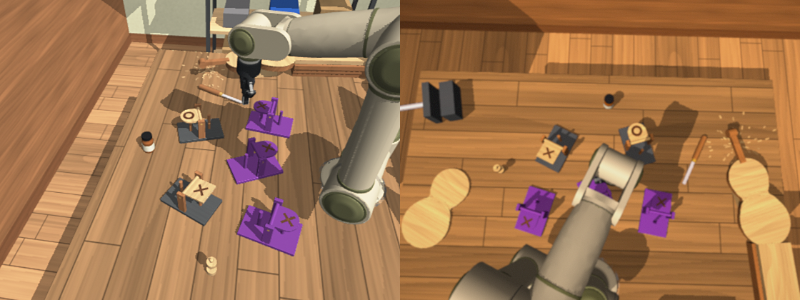

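View pics/cmp2.png

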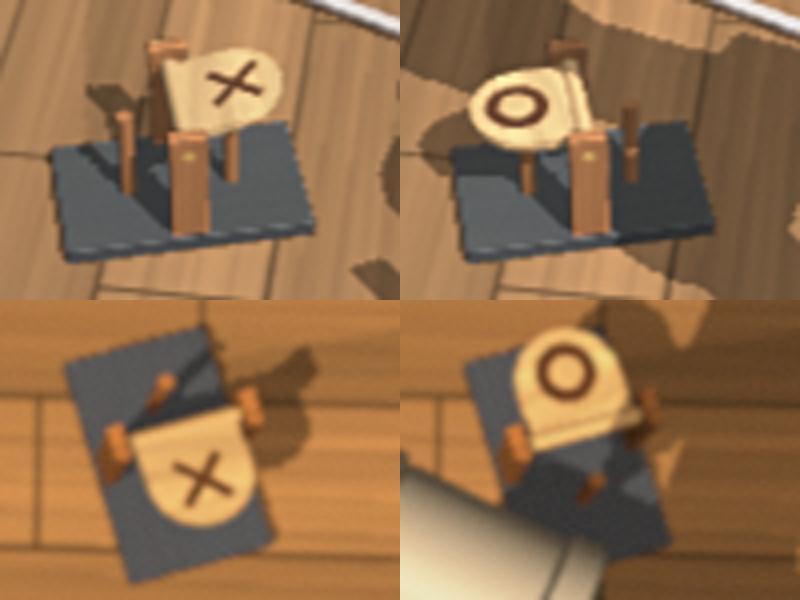

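The final pictures show the ring face up on the far side, the foot corners in the same pixels as before, the bystanders untouched and the arm clear. Handing in.

```bash
python3 -c "
from cell import manip; print(manip.sign_off())"
```

```text
the job is handed in; nothing more can be done
None
```

The round-ended paddle now lies on the far (+x) side of its stand with the ring face up. I handed the job in at about 13 s, with the arm clear at z ≈ 0.30 m. With the fingers closed, I hooked the fingertip under the free end and pushed the paddle over in small steps, so it was never flung.

- **Flatness:** I pressed the paddle onto its stop (about 15 N), then checked with a second press near the free end. That met firm contact (9 N) with the tip at 0.0985 m, against 0.099 m expected for a level paddle.
- **Stand and other objects:** The stand's foot corners sit at the same pixels before and after. The square-ended marker, jar, clamp and gouge look unchanged, though I compared those by eye only.
- **Checks that disagreed:** The side-camera overlay left up to about 0.05–0.075 rad of doubt about levelness, which is why I added the second press. An automatic image match of the foot was inconclusive in the top view because of the arm and its shadow, so I compared the enlarged before and after crops instead.

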